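Third hand at the carver's jig: press a teak bracket against the sprung fence

TASK

Pick up the teak scroll bracket from the bench and stand it upright on the jig's board between the two guide cheeks, its flat back towards the sprung fence. Then push it flat against the fence with a steady force of about 10 newtons (the fence's front face then stands at the black lines on the board; do not ram it to the end of its travel) and hold it so for three seconds, so that the carver can screw it on. Finish while still holding and pressing, bracket on the board, and leave the other things on the bench where they are.

Things in the scene. Friction and masses are not known exactly. Their poses are not given: they have to be found in the camera images.
- bracket: Teak scroll bracket standing loose on the bench, 60 mm deep (x), 46 mm wide (y), 85 mm high, about 0.18 kg. Origin: centre of its underside; z up. Its back (+x, 30 mm from the origin) is one flat face 46 x 85 mm. Its front (-x) is carved into two scrolls, round bars along y: 36 mm diameter at the top, a smaller one over the 14 mm plinth. Its sides (y = -23, +23 mm) are flat and parallel.
- bracket_back (a point): Point on the middle of the bracket's flat back face, 30 mm from the bracket's origin along its +x, 35 mm above its underside.
- jig: Assembly jig fixed to the bench: plywood board 260 (x) x 200 (y) x 12 mm. Origin: centre of its underside, on the bench; z up; +x is the way to push. On it, from -x (open entrance) to +x: two guide cheeks, the sprung fence, a fixed back block (x 101 to 129 mm, 68 mm above the bench). Thin black lines on the board beside the fence's ends, at x = 37 mm, mark the fence's front face at a push of 10 N.
- bracket_grip (a point): Best place to grip the bracket: 50 mm above its origin, inside the solid. The sides are full height for x from -10 to +30 mm, so a 46 mm wide grasp along y from above; with fingertips about 30 mm above the underside they stay clear of the cheeks.
- jig_nest (a point): Middle of the nest between the cheeks, on the board's top face (12 mm above the bench), 20 mm from the jig's origin along its -x. The two wooden cheeks run in the jig's x from -55 to +15 mm, are 14 mm wide and 20 mm high above the board (top 32 mm above the bench); their inner faces are at y = -33 and +33 mm, 66 mm apart, so 10 mm free on either side of the bracket.
- fence_face (a point): Centre of the front face of the fence, an upright light wooden board 18 mm thick (x), 140 mm wide (y), 60 mm high, lower edge on the jig's board. The point is 30 mm above the jig's board; unpressed it lies at x = 20 mm, y = 0 in the jig's frame. The face looks along the jig's -x; the fence slides on two sprung rods along the jig's +x only; its axes stay parallel to the jig's.
- fence (a joint): How far the fence has been pushed back (m) along the jig's +x: 0 at rest, 0.030 at the hard end of its travel. The springs push back with 600 N/m from zero (0.0167 m is 10 N).
- finial: Bystander: round turned teak finial, 52 mm diameter, 85 mm high, standing. Origin: centre of its underside.
- gouge_wide: Bystander: wide carving gouge lying flat, 26 mm thick yellow-wood handle 130 mm long along x, steel blade to +x (185 mm from origin to tip). Origin: under the middle of the handle.
- gouge_narrow: Bystander: narrow carving gouge lying flat, handle 120 mm long along x, blade to +x (180 mm to the tip). Origin: under the middle of the handle.
- mallet: Bystander: round wooden mallet standing on its head (80 mm diameter, 112 mm high), handle up, 242 mm high in all. Origin: centre of its underside.
- wax_tin: Bystander: round tin, 84 mm diameter, 50 mm high. Origin: centre of its underside.
- oilstone: Bystander: sharpening stone in a wooden case, 180 mm (x) by 70 mm by 40 mm. Origin: centre of its underside.
- offcut: Bystander: wooden offcut 90 mm (x) by 50 mm by 30 mm. Origin: centre of its underside.
Not all that is in view belongs to the job. What is shaped like the bracket but red or turquoise is not meant.

How it is judged:
By the outcome, as a careful person would: the job done as asked, in the order asked, and still so for the second after the job is handed in, while the arm keeps its last pose, push and grip.
It also fails if it takes over 51 s, if anything falls off the work surface, if the arm or the gripper's body presses on something with over 40 N, if the wrist force passes 120 N, or if a joint passes its speed limit or range.

ROBOT

A 6-joint arm with a two-finger parallel gripper is mounted at the origin on the work surface. World frame = base frame: x ahead of the robot, y to its left, z up, the work surface at z = 0. Lengths are in mm, angles in rad, forces in N, time in s.
With the tool pointing down it reaches from about 350 to 950 mm from the base axis. Payload 17.4 kg.
Tool frame: the origin (TCP) lies midway between the tips of the shut fingers; the grasp point (between the pads) lies 19 mm behind it; z points along the fingers, y is the line along which they close (so a half turn about z gives the same grasp; the last joint's range is limited). The gripper opens to 93 mm and grips with 3 to 60 N. Pads are 15 mm wide; open, the fingers measure 128 mm over their backs; the gripper's body (75 mm by 188 mm) begins 65 mm behind the grasp point.
Start: joints at [1.235, 0.116, 1.442, -0, 1.584, -0.038], TCP at [198.065, 645.293, 218.646] pointing down, gripper open.
Joint ranges: [-2.83, 2.83], [-0.83, 2.19], [0.07, 2.5], [-1.14, 4.28], [0.01, 3], [-2.97, 2.97]. Speed limits (rad/s): [1.89, 1.89, 2.22, 3.14, 3.14, 3.14].

INTERFACE

Orientations are given as a rotation vector (axis times angle).
In Python, from plant import monitor, viewer, job gives the robot as it stands.
- The arm moves only by the shell command python3 -m handwheel 'ROWS' [OPENING] [FORCE]. ROWS is JSON, a list of rows, each a list of 2 entries, a list of its own where there are three numbers: the shift along the tool's x, y, z in cm, then the turn, a rotation vector about the tool's x, y, z in rad. A call has 1 to 12 rows; each row shifts and turns the commanded pose from where the row before left it, along the tool's axes as they then stand; what a row does not reach is not made up. A row lasts 1/10 s, in which the tool goes at most 50 mm and 8.59 degrees, less where a joint would pass 70% of its speed; a pose out of reach is approached as far as the arm can. A call with a gripper value outside its range is refused whole. OPENING is the closure, from 0 (fully open) to 1 (shut), set as the call begins (- or left out, the last holds). The fingers move at their own pace and stop on an object; FORCE is the grip in N (left out, the last holds). Time passes only in rows, so rows that do not move let the fingers close. It gives the time, the measured TCP pose, the force, the opening and the grip force at its end, in the units of the state.
- monitor.get_state(): the state, without advancing time (a new reading comes with each control period).
- viewer.capture(name): name is "scene" or "top" or "wrist"; returns a dict with "frame" (480x640x3 uint8, red, green, blue), "range_z" (480x640 float32, mm along the optical axis (not along the pixel's ray), 0 where there is no reading), "fx", "fy", "cx", "cy" (pixels), "rvec" (rotation vector, rad) and "tvec" (3), from world to camera coordinates, as OpenCV has them. Camera axes: x right, y down, z forward; pixel columns grow to the right and rows downward; lengths in mm; the calibration is good to about 2 mm. The wrist camera is an equidistant fisheye: a pixel r from the principal point sees the ray r / f radians off the axis. A picture is of the moment at which its call begins.
- job.hand_in(): hands the job in; it is judged then, once.
Trained networks look in a picture, given as the dict that the camera call returned (one of the last four; its "shot" number tells which), for a name from the list of things; names that differ only in an ending like _2 or _b are one class to them, and where a whole thing is asked for, a point or a joint stands for the part that bears it (a point fixed in the world has none). Each returns a list of dicts, best first, with "p" (0 to 1); they miss things now and then, are a little off and sometimes report something else, mostly with a low value. They report only what shows in the picture. A call takes as long as a camera call. They do not tell look-alikes from the thing itself.
- viewer.spot_in(target, picture): "point" ([x, y, z] in mm, in world coordinates, good to about 4 mm: the middle of the surface that is visible of it).
- viewer.outline_of(target, picture): "region" (480x640 bool, what is visible of it).
- viewer.mark_of(target, picture): "point" ([x, y, z] in mm, in world coordinates, good to about 4 mm: a listed point, or the origin of a listed thing).
The state is a dict: "time": time; "qpos": joint angles; "qvel": joint speeds; "tau": joint torques, N m; "ee_pos": TCP position; "tool_rot": TCP orientation; "force": force on the tool from outside, world axes, zero at the start; "wrist_torque": the same for the moment, N m; "finger_gap": finger opening in mm; "grasp_force": force on a finger pad.
Only numpy, scipy, OpenCV 4.12 (cv2) and the standard library are available. Lean on these libraries where they do the work, as an engineer would, in place of code of your own. Each camera call takes 0.05 s, during which the arm holds its last target. There are 200 camera calls.

## Working session

There is one attempt and no reset: what is moved stays moved. The work goes in short steps, Python scripts to look and compute and a shell command to move; the robot and the scene stay as the last step left them, time stands still between calls to the robot, and variables do not carry over. Pictures are saved under pics/ and viewed, at most 10 in all, crops included, and the job is handed in when it is done.

```bash
mkdir -p pics; ls; cat > h.py <<'E'
import numpy as np, cv2
from plant import monitor, viewer, job
from scipy.spatial.transform import Rotation as R
def save(c,n): cv2.imwrite('pics/'+n,c['frame'][:,:,::-1])
def cam(c): return R.from_rotvec(np.ravel(c['rvec'])).as_matrix(), np.ravel(c['tvec'])
def proj(c,P):
    M,t=cam(c); p=M@np.array(P)+t; return np.round([c['fx']*p[0]/p[2]+c['cx'],c['fy']*p[1]/p[2]+c['cy']],0)
def cloud(c):
    M,t=cam(c); z=c['range_z'].astype(float); v,u=np.mgrid[:480,:640]
    P=np.stack([(u-c['cx'])/c['fx']*z,(v-c['cy'])/c['fy']*z,z],-1)
    return (P-t)@M
E
python3 - <<'E'
from h import *
s=monitor.get_state(); print(s)
for n in ['scene','top']:
    c=viewer.capture(n); save(c,n+'1.png')
    print(n,c['fx'],np.round(c['tvec']),np.round(c['rvec'],3))
    for t in ['bracket','jig','jig_nest','fence_face','bracket_grip','bracket_back']:
        for d in viewer.mark_of(t,c)[:4]: print(t,round(d['p'],2),np.round(d['point']),proj(c,d['point']))
E
```

```text
pics
{'time': 0.0, 'qpos': array([ 1.23519337e+00,  1.16465560e-01,  1.44225623e+00,  1.30217349e-05,
        1.58398366e+00, -3.78193225e-02]), 'qvel': array([-0.0009792 ,  0.00070472,  0.00133062,  0.00095356,  0.0012185 ,
       -0.00113937]), 'tau': array([-1.79404302e-03, -7.21273756e+01, -6.22601581e+01,  7.77490600e-02,
        2.38169875e-02, -1.14602963e-04]), 'ee_pos': array([197.99826152, 645.0998614 , 217.92455859]), 'tool_rot': array([-4.65998221e-01, -3.10661695e+00,  1.71367436e-03]), 'force': array([ 0.32946141, -0.19892348, -0.88984076]), 'wrist_torque': array([-0.02569487,  0.00496084, -0.02093126]), 'grasp_force': 0.0, 'finger_gap': 92.84127747539874}
scene 535.0758712819593 [ 319. -316. 1517.] [ 1.228  2.352 -0.894]
bracket 0.95 [740. -91.  -4.] [235. 281.]
bracket 0.79 [ 684. -382.    3.] [157. 207.]
bracket 0.75 [ 641. -234.    4.] [216. 222.]
bracket 0.72 [ 629. -124.   -3.] [257. 241.]
jig 0.6 [564.  89.  -2.] [351. 265.]
jig_nest 0.9 [544.  89.  10.] [356. 255.]
fence_face 0.73 [584.  85.  41.] [345. 258.]
bracket_grip 0.9 [ 680. -385.   49.] [154. 192.]
brac
[... 354 characters left out ...]
84277267614 [ 19. 584. 988.] [ 2.141 -2.136  0.157]
bracket 0.97 [ 631. -123.   -1.] [387. 226.]
bracket 0.94 [737. -95.   1.] [374. 180.]
bracket 0.94 [ 373. -188.    1.] [419. 341.]
bracket 0.66 [ 641. -228.   -0.] [433. 221.]
jig 0.61 [562.  92.   2.] [292. 255.]
jig_nest 0.74 [538.  87.  15.] [294. 265.]
fence_face 0.9 [582.  85.  44.] [294. 243.]
bracket_grip 0.84 [ 629. -125.   50.] [391. 222.]
bracket_grip 0.82 [ 678. -380.   54.] [508. 200.]
bracket_grip 0.81 [740. -92.  53.] [375. 172.]
bracket_grip 0.71 [ 368. -184.   51.] [422. 345.]
bracket_back 0.73 [ 703. -399.   38.] [513. 191.]
bracket_back 0.72 [ 666. -219.   32.] [432. 207.]
bracket_back 0.56 [ 372. -156.   36.] [407. 343.]
```

View pics/scene1.png

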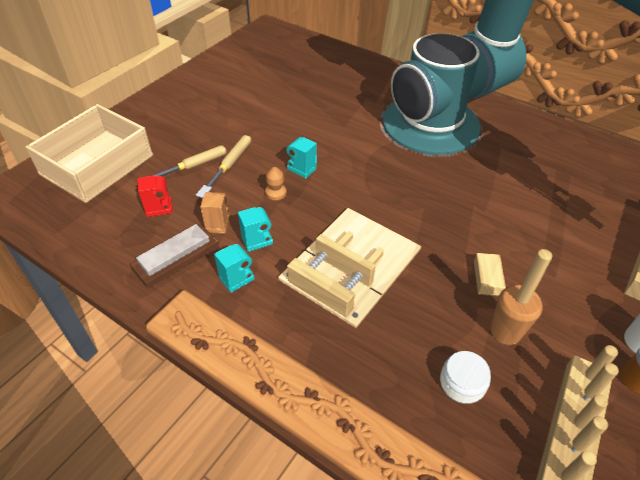

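View pics/top1.png

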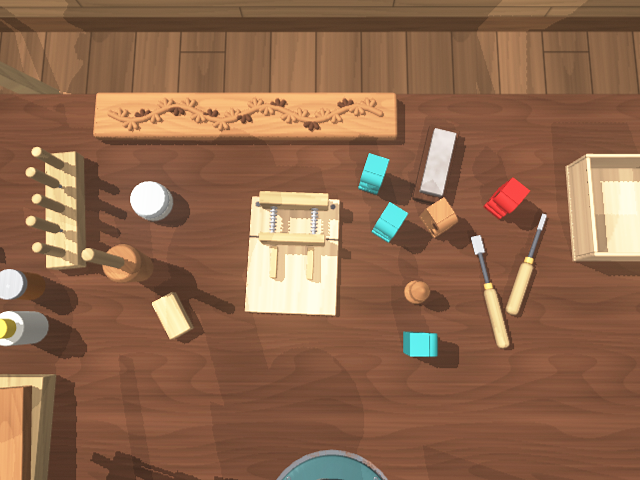

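The scene image shows these look-alikes:
- **Teak bracket:** top (438,218), scene (215,213).
- **Turquoise:** top (375,172), (390,222) and (421,344).
- **Red:** top (507,198).
- **Finial:** top (417,292), round and also teak.

I choose the teak one at about (641,-230). The jig is at top (292,255), with its +x pointing away from the robot.

```bash
python3 - <<'E'
from h import *
for n in ['top','scene']:
    c=viewer.capture(n); P=cloud(c)
    a,b=((395,160),(480,260)) if n=='top' else ((160,160),(290,300))
    cv2.imwrite(f'pics/crop_{n}.png',cv2.resize(c['frame'][a[1]:b[1],a[0]:b[0],::-1],None,fx=4,fy=4,interpolation=2)) 
    for t in ['bracket','jig','fence_face']:
        for d in viewer.outline_of(t,c)[:5]:
            m=d['region']&(c['range_z']>0); X=P[m]; ctr=np.median(X,0)
            if t=='bracket' and np.hypot(*(ctr[:2]-[641,-230]))>45: continue
            print(n,t,round(d['p'],2),m.sum(),np.round(ctr),np.round(np.percentile(X[:,2],[2,50,98])))
            if t=='bracket':
                for lo,hi in ((76,95),(10,95)):
                    Y=X[(X[:,2]>lo)&(X[:,2]<hi)][:,:2].astype(np.float32)
                    print(' rect',lo,len(Y),np.round(Y.mean(0)),cv2.minAreaRect(Y))
            if t=='jig':
                Y=X[(abs(X[:,2]-12)<5)][:,:2].astype(np.float32); print(' board',cv2.minAreaRect(Y),np.median(X[(abs(X[:,2]-12)<5),2]))
                Y=X[(X[:,2]>66-3)&(X[:,2]<80)][:,:2].astype(np.float32); 
                print(' fence+block top',len(Y),cv2.minAreaRect(Y))
            if t=='fence_face':
                Y=X[(X[:,2]>69)&(X[:,2]<80)][:,:2].astype(np.float32); print(' fence top',len(Y),len(Y)and cv2.minAreaRect(Y))
    for t in ['bracket_grip','finial','oilstone','gouge_wide','gouge_narrow']: print(t,[(round(d['p'],2),np.round(d['point'])) for d in viewer.mark_of(t,c)[:1]])
E
```

```text
top bracket 0.59 883 [ 636. -222.   82.] [10. 82. 87.]
 rect 76 577 [ 641. -227.] ((641.488037109375, -228.86050415039062), (56.68634796142578, 47.58277130126953), 31.9173583984375)
 rect 10 861 [ 637. -224.] ((646.831787109375, -234.64027404785156), (65.44371032714844, 64.19066619873047), 32.09921646118164)
top jig 0.72 10710 [564.  90.  13.] [ 8. 13. 72.]
 board ((563.9027709960938, 90.56971740722656), (200.27745056152344, 260.40814208984375), 87.94805908203125) 11.972772725276432
 fence+block top 1464 ((637.8507690429688, 87.49281311035156), (149.61720275878906, 109.8760986328125), 87.7564468383789)
top fence_face 0.75 803 [589.  83.  71.] [13. 71. 75.]
 fence top 525 ((592.1739501953125, 88.35577392578125), (138.2854461669922, 18.52507781982422), 87.7564468383789)
bracket_grip [(0.89, array([ 638., -231.,   53.]))]
finial [(0.96, array([ 474., -186.,    1.]))]
oilstone [(0.64, array([ 770., -242.,   -2.]))]
gouge_wide [(0.72, array([ 423., -358.,   -1.]))]
gouge_narrow [(0.92, array([ 488., -412.,   -2.]))]
scene bracket 0.74 983 [ 656. -219.   63.] [ 3. 63. 86.]
 rect 76 376 [ 6
[... 433 characters left out ...]
p 1443 ((637.7372436523438, 86.48277282714844), (148.21640014648438, 112.39397430419922), 87.10010528564453)
scene fence_face 0.87 1354 [599.  90.  57.] [14. 57. 74.]
 fence top 427 ((592.3281860351562, 86.72045135498047), (138.54762268066406, 21.075592041015625), 87.61962127685547)
scene fence_face 0.19 928 [ 656. -219.   64.] [ 5. 64. 86.]
 fence top 104 ((640.42431640625, -229.70947265625), (58.44773483276367, 44.61149978637695), 29.692853927612305)
bracket_grip [(0.82, array([733., -93.,  54.]))]
finial [(0.86, array([ 480., -187.,    3.]))]
oilstone [(0.6, array([ 774., -235.,   -3.]))]
gouge_wide [(0.86, array([ 426., -357.,    0.]))]
gouge_narrow [(0.87, array([ 487., -409.,    3.]))]
```

View pics/crop_top.png

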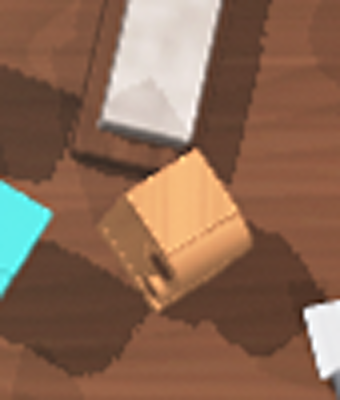

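The crop confirms the choice: teak bracket, scroll front facing lower right in the crop (ridge (165,250)–(240,210)), flat back facing up-left. Its yaw is about +31°. The oilstone corner at (190,140) is near, so I check finger clearance and work out the moves.

```bash
cat >> h.py <<'E'
def go(pos,yaw,p0=None,r0=None):
    "shift in tool axes (cm) AFTER turning, and turn about tool axes"
    s=monitor.get_state(); A=R.from_rotvec(s['tool_rot']); p=s['ee_pos']
    M=A.as_matrix(); best=None
    for k in (0,180):
        y=np.radians(yaw+k); T=np.array([[np.cos(y),np.sin(y),0],[np.sin(y),-np.cos(y),0],[0,0,-1]])
        rv=R.from_matrix(M.T@T).as_rotvec()
        if best is None or np.linalg.norm(rv)<np.linalg.norm(best[0]): best=(rv,T)
    rv,T=best; d=np.array(pos)-p
    print('t',round(s['time'],2),'pos',np.round(p,1),'turn',np.round(rv,4),'shift before turn',np.round(M.T@d/10,2),'after',np.round(T.T@d/10,2),'F',np.round(s['force'],1),'gap',round(s['finger_gap'],1),'grip',round(s['grasp_force'],1),'q',np.round(s['qpos'],2))
E
python3 - <<'E'
from h import *
go([640.8,-230,250],31.3)
c=viewer.capture('top'); P=cloud(c).reshape(-1,3); y=np.radians(31.3)
d=P[:,:2]-[640.8,-230]; xb=d@[np.cos(y),np.sin(y)]; yb=d@[-np.sin(y),np.cos(y)]
for sgn in (1,-1):
    m=(abs(xb)<16)&(sgn*yb>28)&(sgn*yb<90)&(P[:,2]>8)&(P[:,2]<200)
    print(sgn,m.sum(),m.sum() and (np.sort(sgn*yb[m])[:5].round(),P[m,2].max()))
E
```

```text
t 1.6 pos [198.  645.3 218.7] turn [ 0.     0.    -0.844] shift before turn [-68.01 -70.69  -3.14] after [  7.64 -97.79  -3.13] F [-1.  -0.7  0. ] gap 93.0 grip 0.0 q [ 1.24  0.12  1.44 -0.    1.58 -0.04]
1 0 0
-1 0 0
```

```bash
python3 -m handwheel '[[[0,0,-1],[0,0,-0.14]],[[0,0,-1],[0,0,-0.14]],[[0,0,-1],[0,0,-0.14]],[[0,0,0],[0,0,-0.14]],[[0,0,0],[0,0,-0.14]],[[0,0,0],[0,0,-0.144]],[[0.3,-4,0],[0,0,0]],[[0.3,-4,0],[0,0,0]],[[0.3,-4,0],[0,0,0]],[[0.3,-4,0],[0,0,0]],[[0.3,-4,0],[0,0,0]],[[0.3,-4,0],[0,0,0]]]' 0 && python3 -m handwheel '[[[0.3,-4,0],[0,0,0]],[[0.3,-4,0],[0,0,0]],[[0.3,-4,0],[0,0,0]],[[0.3,-4,0],[0,0,0]],[[0.3,-4,0],[0,0,0]],[[0.3,-4,0],[0,0,0]],[[0.3,-4,0],[0,0,0]],[[0.3,-4,0],[0,0,0]],[[0.3,-4,0],[0,0,0]],[[0.3,-4,0],[0,0,0]],[[0.3,-4,0],[0,0,0]],[[0.3,-4,0],[0,0,0]]]' && python3 -c "
from h import *
go([640.8,-230,200],31.3)"
```

```text
time: 2.85
ee_pos: [307.7, 429.4, 248.7]
tool_rot: [-0.848, 3.025, 0.0]
force: [1.2, 1.2, -0.1]
finger_gap: 92.7
grasp_force: 0.0
time: 4.05
ee_pos: [526.4, 0.3, 248.9]
tool_rot: [-0.847, 3.025, -0.0]
force: [0.6, 0.1, 0.3]
finger_gap: 92.9
grasp_force: 0.0
t 4.05 pos [5.264e+02 3.000e-01 2.489e+02] turn [-0.0003  0.0005 -0.0003] shift before turn [  2.18 -25.62   4.9 ] after [  2.19 -25.62   4.89] F [0.6 0.1 0.3] gap 92.9 grip 0.0 q [-0.05 -0.22  1.71  0.    1.64 -2.16]
```

```bash
python3 -m handwheel '[[[0.3,-4,0],[0,0,0]],[[0.3,-4,0],[0,0,0]],[[0.3,-4,0],[0,0,0]],[[0.3,-4,0],[0,0,0]],[[0.3,-4,0.5],[0,0,0]],[[0.3,-3.5,1],[0,0,0]],[[0.4,-2.1,1.5],[0,0,0]],[[0,0,1.5],[0,0,0]],[[0,0,0.4],[0,0,0]],[[0,0,0],[0,0,0]],[[0,0,0],[0,0,0]]]' 0.2 && python3 - <<'E'
from h import *
go([640.8,-230,31],31.3)
c=viewer.capture('wrist'); save(c,'w1.png')
for t in ['bracket','bracket_grip','bracket_back']:
    for d in viewer.mark_of(t,c)[:3]: print(t,round(d['p'],2),np.round(d['point'],1))
c=viewer.capture('top')
for t in ['bracket','bracket_grip']:
    for d in viewer.mark_of(t,c)[:4]: print(t,round(d['p'],2),np.round(d['point'],1))
E
```

```text
time: 5.15
ee_pos: [640.2, -227.3, 200.8]
tool_rot: [-0.848, 3.024, -0.001]
force: [-0.1, -0.2, 0.5]
finger_gap: 74.1
grasp_force: 0.0
t 5.15 pos [ 640.2 -227.3  200.8] turn [-0.0009  0.0008  0.0008] shift before turn [ 0.1  -0.25 16.98] after [ 0.09 -0.26 16.98] F [-0.1 -0.2  0.5] gap 74.1 grip 0.0 q [-0.38  0.13  1.46  0.    1.56 -2.5 ]
bracket 0.81 [ 630.6 -121.3   -0.7]
bracket 0.71 [ 637.6 -230.3    0.9]
bracket 0.71 [734.4 -93.7   1.8]
bracket_grip 0.89 [ 627.  -120.3   53.7]
bracket_grip 0.83 [ 371.  -187.7   48.5]
bracket_grip 0.78 [ 680.6 -380.    49.8]
bracket_back 0.87 [ 371.4 -156.3   35. ]
bracket_back 0.66 [ 653.1 -140.9   33.3]
bracket_back 0.55 [769.2 -97.9  36.5]
bracket 0.87 [ 630.6 -123.9   -0.8]
bracket 0.64 [ 7.367e+02 -9.360e+01  6.000e-01]
bracket 0.56 [ 6.830e+02 -3.815e+02 -4.000e-01]
bracket 0.38 [ 643.8 -229.8    1.4]
bracket_grip 0.93 [ 630.7 -125.4   49.3]
bracket_grip 0.88 [ 680.4 -377.3   55.4]
bracket_grip 0.56 [739.4 -92.   51.2]
bracket_grip 0.54 [ 640.5 -234.2   50.1]
```

View pics/w1.png

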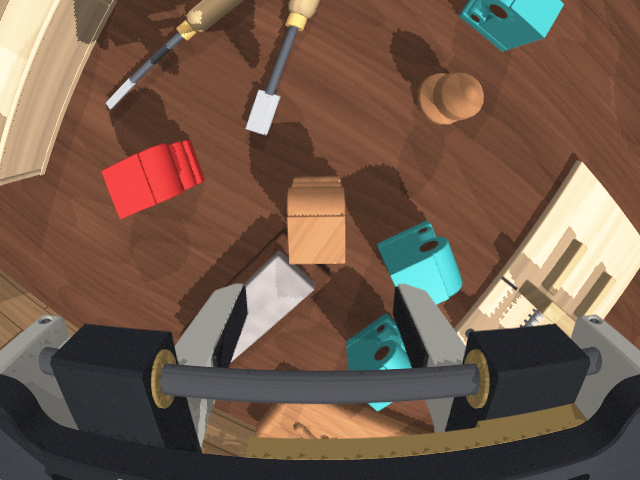

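The wrist view shows the teak bracket at (317,225) with its sides upright in the image at columns 288 and 345. It's centred between the fingers at (245,290) and (395,290), so the yaw is right. Down.

```bash
python3 -m handwheel '[[[0.1,-0.2,2],[0,0,0]],[[0,0,2],[0,0,0]],[[0,0,2],[0,0,0]],[[0,0,2],[0,0,0]],[[0,0,2],[0,0,0]],[[0,0,2],[0,0,0]],[[0,0,2],[0,0,0]],[[0,0,1.5],[0,0,0]],[[0,0,1],[0,0,0]],[[0,0,0.5],[0,0,0]],[[0,0,0],[0,0,0]],[[0,0,0],[0,0,0]]]' 0.2 && python3 -m handwheel '[[[0,0,0],[0,0,0]],[[0,0,0],[0,0,0]],[[0,0,0],[0,0,0]],[[0,0,0],[0,0,0]],[[0,0,0],[0,0,0]],[[0,0,0],[0,0,0]],[[0,0,0],[0,0,0]],[[0,0,0],[0,0,0]]]' 1 40 &&  python3 -m handwheel '[[[0,0,0],[0,0,0]],[[0,0,0],[0,0,0]],[[0,0,-0.5],[0,0,0]],[[0,0,-1],[0,0,0]],[[0,0,-2],[0,0,0]],[[0,0,-2],[0,0,0]],[[0,0,-2],[0,0,0]],[[0,0,-2],[0,0,0]],[[0,0,-2],[0,0,0]],[[0,0,-0.5],[0,0,0]],[[0,0,0],[0,0,0]]]'
```

```text
time: 6.7
ee_pos: [640.6, -230.5, 30.5]
tool_rot: [-0.847, 3.024, -0.001]
force: [0.2, 0.1, -0.6]
finger_gap: 74.3
grasp_force: 0.0
time: 7.5
ee_pos: [640.3, -230.4, 29.8]
tool_rot: [-0.847, 3.025, -0.0]
force: [-1.1, -1.4, 3.7]
finger_gap: 45.7
grasp_force: 39.9
time: 8.6
ee_pos: [640.5, -230.5, 150.4]
tool_rot: [-0.847, 3.024, -0.001]
force: [-1.2, 0.9, -1.5]
finger_gap: 45.6
grasp_force: 39.9
```

```bash
python3 -c "
from h import *
go([537.3,90.0,150],-2.15)"
```

```text
t 8.6 pos [ 640.5 -230.5  150.4] turn [-0.0008  0.0011  0.5837] shift before turn [-7.830e+00  3.275e+01  2.000e-02] after [11.52 31.64  0.04] F [-1.2  0.9 -1.5] gap 45.6 grip 39.9 q [-0.38  0.15  1.51  0.    1.48 -2.5 ]
```

```bash
python3 -m handwheel '[[[-0.4,1.75,0],[0,0,0]],[[-0.8,3.5,0],[0,0,0]],[[-0.8,3.5,0],[0,0,0]],[[-0.8,3.5,0],[0,0,0]],[[-0.8,3.5,0],[0,0,0]],[[-0.8,3.5,0],[0,0,0]],[[-0.8,3.5,0],[0,0,0]],[[-0.8,3.5,0],[0,0,0]],[[-0.8,3.5,0],[0,0,0]],[[-0.6,2,0],[0,0,0]],[[-0.2,1,0],[0,0,0]],[[0,0,0],[0,0,0.1]]]' && python3 -m handwheel '[[[0,0,0],[0,0,0.12]],[[0,0,0],[0,0,0.12]],[[0,0,0],[0,0,0.12]],[[0,0,0],[0,0,0.08]],[[0,0,0],[0,0,0.044]],[[0,0,0],[0,0,0]],[[0,0,0],[0,0,0]],[[0,0,0],[0,0,0]]]' && python3 - <<'E'
from h import *
go([537.3,90,44],-2.15)
c=viewer.capture('wrist'); save(c,'w2.png')
c=viewer.capture('top'); save(c,'t2.png'); P=cloud(c)
cs=viewer.capture('scene')
for c in (c,cs):
    P=cloud(c)
    for d in viewer.outline_of('bracket',c)[:5]:
        X=P[d['region']&(c['range_z']>0)]; 
        if np.hypot(*(np.median(X,0)[:2]-[540,90]))<60:
            Y=X[(X[:,2]>195)&(X[:,2]<215)][:,:2].astype(np.float32);print(np.round(np.percentile(X,[2,50,98],axis=0)), len(Y))
            print(np.round(np.polyfit(*X[(X[:,2]>125)&(X[:,0]>np.percentile(X[:,0],80))][:,[1,0]].T,1),3))
E
```

```text
time: 9.8
ee_pos: [534.1, 90.1, 148.8]
tool_rot: [0.697, -3.062, -0.0]
force: [-0.9, 0.1, -2.2]
finger_gap: 45.9
grasp_force: 39.9
time: 10.6
ee_pos: [535.0, 88.8, 149.3]
tool_rot: [-0.058, -3.141, 0.0]
force: [-0.1, -0.4, -1.6]
finger_gap: 45.7
grasp_force: 39.9
t 10.6 pos [535.   88.8 149.3] turn [-0.0001 -0.0004  0.0007] shift before turn [-0.23  0.13 10.53] after [-0.23  0.13 10.53] F [-0.1 -0.4 -1.6] gap 45.7 grip 39.9 q [ 0.12 -0.15  1.82 -0.    1.48 -1.42]
[[531.  66. 123.]
 [561.  91. 177.]
 [565. 111. 206.]] 334
[1.10000e-02 5.62568e+02]
```

View pics/w2.png

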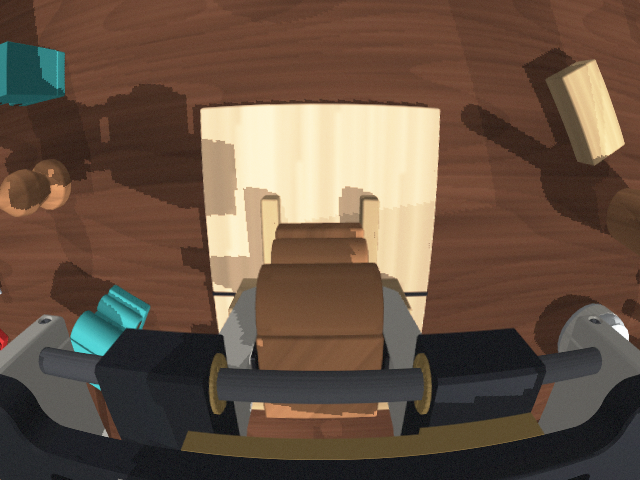

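The wrist view shows the bracket centred at column 319 between the cheek inner faces (280 and 360). Its scrolls face the entrance and its flat back faces the fence. Tool −x is jig +x. Lowering.

```bash
python3 -m handwheel '[[[0,0.1,1],[0,0,0]],[[0,0,2],[0,0,0]],[[0,0,2],[0,0,0]],[[0,0,2],[0,0,0]],[[0,0,2],[0,0,0]],[[0,0,1],[0,0,0]],[[0,0,0.4],[0,0,0]],[[0,0,0],[0,0,0]],[[0,0,0],[0,0,0]],[[0,0,0],[0,0,0]]]' && python3 -m handwheel '[[[0,0,0.1],[0,0,0]],[[0,0,0],[0,0,0]],[[0,0,0],[0,0,0]],[[0,0,0],[0,0,0]]]' && python3 -m handwheel '[[[0,0,0.05],[0,0,0]],[[0,0,0],[0,0,0]],[[0,0,0],[0,0,0]],[[0,0,0],[0,0,0]]]' && python3 -c "
from h import *
go([537.3,90,42],-2.15)"
```

```text
time: 11.85
ee_pos: [535.6, 90.0, 46.6]
tool_rot: [0.059, 3.14, 0.0]
force: [0.0, 1.1, -2.7]
finger_gap: 45.7
grasp_force: 39.9
time: 12.25
ee_pos: [535.2, 89.9, 44.7]
tool_rot: [0.059, 3.141, -0.0]
force: [-0.4, 0.1, -2.6]
finger_gap: 46.0
grasp_force: 39.9
time: 12.65
ee_pos: [535.1, 89.9, 44.1]
tool_rot: [-0.059, -3.141, 0.0]
force: [-0.0, 0.1, -1.8]
finger_gap: 45.9
grasp_force: 39.9
t 12.65 pos [535.1  89.9  44.1] turn [-0.     -0.0001 -0.0003] shift before turn [-0.22  0.02  0.21] after [-0.22  0.02  0.21] F [-0.   0.1 -1.8] gap 45.9 grip 39.9 q [ 0.12 -0.07  1.92 -0.    1.29 -1.41]
```

```bash
for i in 1; do python3 -m handwheel '[[[0,0,0.1],[0,0,0]],[[0,0,0],[0,0,0]],[[0,0,0],[0,0,0]],[[0,0,0],[0,0,0]]]'; done; python3 -m handwheel '[[[0,0,0.05],[0,0,0]],[[0,0,0],[0,0,0]],[[0,0,0],[0,0,0]]]';python3 -m handwheel '[[[0,0,0.05],[0,0,0]],[[0,0,0],[0,0,0]],[[0,0,0],[0,0,0]]]'
```

```text
time: 13.05
ee_pos: [535.1, 89.9, 43.2]
tool_rot: [-0.059, -3.141, 0.0]
force: [-0.1, -0.5, -2.4]
finger_gap: 45.9
grasp_force: 39.9
time: 13.35
ee_pos: [535.1, 89.9, 42.6]
tool_rot: [-0.059, -3.141, 0.0]
force: [-0.1, -1.0, -2.8]
finger_gap: 45.5
grasp_force: 39.9
time: 13.65
ee_pos: [535.2, 89.9, 42.1]
tool_rot: [-0.059, -3.141, 0.0]
force: [1.0, 0.2, -2.4]
finger_gap: 45.8
grasp_force: 39.9
```

```bash
python3 -m handwheel '[[[0,0,0.05],[0,0,0]],[[0,0,0],[0,0,0]],[[0,0,0],[0,0,0]]]'; python3 -m handwheel '[[[0,0,0.03],[0,0,0]],[[0,0,0],[0,0,0]],[[0,0,0],[0,0,0]]]'
```

```text
time: 13.95
ee_pos: [535.2, 89.9, 41.8]
tool_rot: [0.059, 3.141, 0.0]
force: [-1.4, -0.9, 0.9]
finger_gap: 45.8
grasp_force: 39.9
time: 14.25
ee_pos: [535.3, 89.9, 41.8]
tool_rot: [0.059, 3.141, 0.0]
force: [-2.9, -0.3, 4.3]
finger_gap: 45.4
grasp_force: 39.9
```

On the board with about 6 N. I ease it slightly and slide towards the fence.

```bash
python3 -m handwheel '[[[0,0,-0.02],[0,0,0]],[[-0.2,0,0],[0,0,0]],[[-0.3,0,0],[0,0,0]],[[-0.3,0,0],[0,0,0]],[[-0.3,0,0],[0,0,0]],[[-0.2,0,0],[0,0,0]],[[-0.1,0,0],[0,0,0]],[[0,0,0],[0,0,0]],[[0,0,0],[0,0,0]]]'; python3 -m handwheel '[[[-0.2,0,0],[0,0,0]],[[-0.2,0,0],[0,0,0]],[[-0.2,0,0],[0,0,0]],[[0,0,0],[0,0,0]],[[0,0,0],[0,0,0]]]';python3 -m handwheel '[[[-0.2,0,0],[0,0,0]],[[-0.2,0,0],[0,0,0]],[[0,0,0],[0,0,0]],[[0,0,0],[0,0,0]]]'; python3 - <<'E'
from h import *
s=[monitor.get_state()['force']]
for n in ('top','scene'):
    c=viewer.capture(n); P=cloud(c); s.append(monitor.get_state()['force'])
    for d in viewer.outline_of('fence_face',c)[:1]:
        X=P[d['region']&(c['range_z']>0)]; Y=X[(X[:,2]>67)&(X[:,2]<78)][:,:2].astype(np.float32); print(n,len(Y),cv2.minAreaRect(Y))
    save(c,n+'3.png')
print(np.round(s,1))
E
```

```text
time: 15.15
ee_pos: [549.3, 89.4, 41.8]
tool_rot: [0.059, 3.141, 0.0]
force: [-2.6, 0.3, 5.0]
finger_gap: 45.9
grasp_force: 39.9
time: 15.65
ee_pos: [555.3, 89.2, 41.8]
tool_rot: [0.059, 3.141, 0.0]
force: [-2.3, 0.0, 5.6]
finger_gap: 45.9
grasp_force: 39.9
time: 16.05
ee_pos: [559.1, 89.1, 41.8]
tool_rot: [-0.059, -3.141, -0.0]
force: [-5.1, -0.2, 6.3]
finger_gap: 46.6
grasp_force: 39.9
scene 512 ((596.41162109375, 86.25486755371094), (140.52561950683594, 21.47557258605957), 88.02919006347656)
[[-5.1 -0.2  6.3]
 [-5.3  0.6  7.2]
 [-4.4  0.4  6.7]]
```

```bash
python3 -m handwheel '[[[-0.1,0,-0.02],[0,0,0]],[[-0.2,0,-0.02],[0,0,0]],[[-0.2,0,0],[0,0,0]],[[-0.2,0,0],[0,0,0]],[[-0.1,0,0],[0,0,0]],[[0,0,0],[0,0,0]],[[0,0,0],[0,0,0]]]'; python3 -m handwheel '[[[-0.1,0,0],[0,0,0]],[[-0.1,0,0],[0,0,0]],[[0,0,0],[0,0,0]],[[0,0,0],[0,0,0]],[[0,0,0],[0,0,0]]]'; python3 - <<'E'
from h import *
s=[monitor.get_state()['force']]
for n in ('top','scene','scene'):
    c=viewer.capture(n); P=cloud(c); s.append(monitor.get_state()['force'])
    for d in viewer.outline_of('fence_face',c)[:1]:
        X=P[d['region']&(c['range_z']>0)]; Y=X[(X[:,2]>67)&(X[:,2]<78)][:,:2].astype(np.float32); print(n,len(Y),len(Y) and cv2.minAreaRect(Y))
    print([(round(d['p'],2),np.round(d['point'],1)) for d in viewer.mark_of('fence_face',c)[:1]])
c2=viewer.capture('top'); 
im=np.hstack([cv2.resize(c['frame'][210:330,270:430],(480,360),interpolation=2),cv2.resize(c2['frame'][180:300,235:355],(320,320),interpolation=2)[:320].repeat(1,0) if 0 else cv2.resize(c2['frame'][180:315,235:355],(320,360),interpolation=2)])
cv2.imwrite('pics/p4.png',im[:,:,::-1])
w=viewer.capture('wrist'); save(w,'w4.png')
print(np.round(s,1))
E
```

```text
time: 16.95
ee_pos: [566.4, 88.8, 41.9]
tool_rot: [-0.059, -3.139, -0.0]
force: [-10.3, 0.9, 6.7]
finger_gap: 45.9
grasp_force: 39.9
time: 17.45
ee_pos: [568.2, 88.8, 41.8]
tool_rot: [-0.059, -3.139, -0.0]
force: [-11.6, 0.4, 8.5]
finger_gap: 45.7
grasp_force: 39.9
top 2 ((537.8680419921875, 108.05999755859375), (2.087390184402466, 0.0), 90.18428802490234)
[(0.33, array([568.1,  92.4,  11.2]))]
scene 502 ((605.3801879882812, 85.71414947509766), (140.3129119873047, 20.986478805541992), 88.33932495117188)
[(0.62, array([598.8,  87.2,  41.4]))]
scene 516 ((605.30029296875, 86.07905578613281), (140.15281677246094, 22.283546447753906), 87.5008773803711)
[(0.72, array([597.3,  85.9,  43.8]))]
[[-11.6   0.4   8.5]
 [-11.3   0.2   7.9]
 [-11.5   1.5   7.7]
 [-11.2   0.6   8.2]]
```

View pics/p4.png

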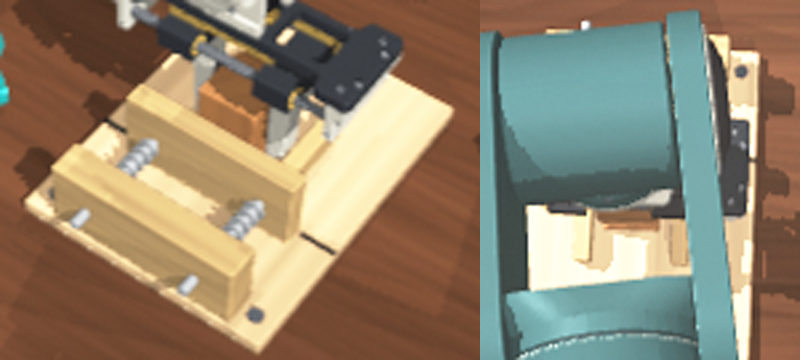

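View pics/w4.png

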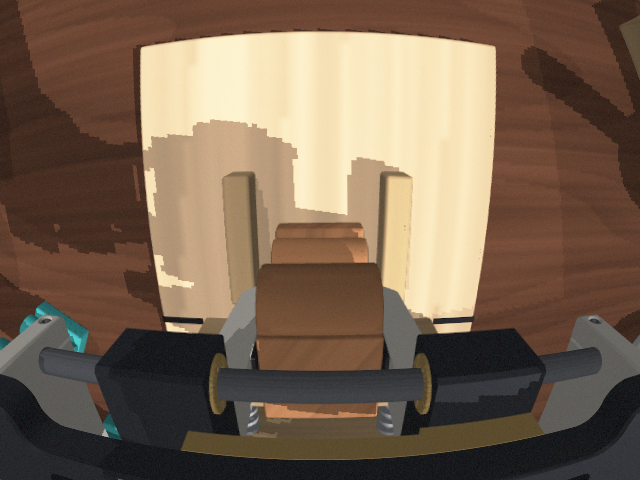

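The crops show the bracket flat behind the fence, with the fence close to the black lines at (320,243) and (115,127) but not there yet. The wrist view shows it central between the cheeks, with lines at rows 320. The fence has moved about 13 mm by cloud, so about 3.5 mm remain. I ease the downward press a little.

```bash
python3 -m handwheel '[[[-0.1,0,-0.03],[0,0,0]],[[-0.1,0,-0.02],[0,0,0]],[[-0.1,0,0],[0,0,0]],[[0,0,0],[0,0,0]],[[0,0,0],[0,0,0]],[[0,0,0],[0,0,0]]]'; python3 - <<'E'
from h import *
s=[monitor.get_state()['force']]; r=[]; m=[]
for i in range(4):
    c=viewer.capture('scene'); P=cloud(c); s.append(monitor.get_state()['force'])
    for d in viewer.outline_of('fence_face',c)[:1]:
        X=P[d['region']&(c['range_z']>0)]; Y=X[(X[:,2]>67)&(X[:,2]<78)][:,:2].astype(np.float32); r.append(cv2.minAreaRect(Y)[0][0]); m.append(np.mean(Y,0))
print(np.round(s,1),np.round(r,1),np.round(m,1),monitor.get_state()['ee_pos'])
# predicted fence top front edge and base front corners at 0.0167, drawn on a crop
y=np.radians(-2.15); Rz=np.array([[np.cos(y),-np.sin(y),0],[np.sin(y),np.cos(y),0],[0,0,1]])
f=lambda p: proj(c,Rz@np.array(p)+[563.3,89.3,0])
print([f(p) for p in ([37,70,12],[37,-70,12],[37,100,12],[37,-100,12],[37,70,72],[37,-70,72],[55,70,72],[55,-70,72],[55,70,12])])
cv2.imwrite('pics/p5.png',cv2.resize(c['frame'][225:315,280:390,::-1],None,fx=6.5,fy=6.5,interpolation=2))
E
```

```text
time: 18.6
ee_pos: [570.9, 88.6, 41.9]
tool_rot: [-0.059, -3.138, -0.0]
force: [-10.9, 0.2, 5.3]
finger_gap: 45.9
grasp_force: 39.9
[[-10.9   0.2   5.3]
 [-10.5   1.4   4.2]
 [-11.2   0.5   4. ]
 [-11.2   0.5   4.5]
 [-10.9   0.7   4. ]] [608.2 608.1 608.8 608.7] [[609.5  89.4]
 [609.5  88.9]
 [609.6  89.2]
 [609.6  87.7]] [570.93223714  88.65250791  41.88447477]
[array([369., 288.]), array([315., 256.]), array([381., 295.]), array([305., 250.]), array([371., 270.]), array([316., 238.]), array([367., 276.]), array([310., 243.]), array([364., 293.])]
```

View pics/p5.png

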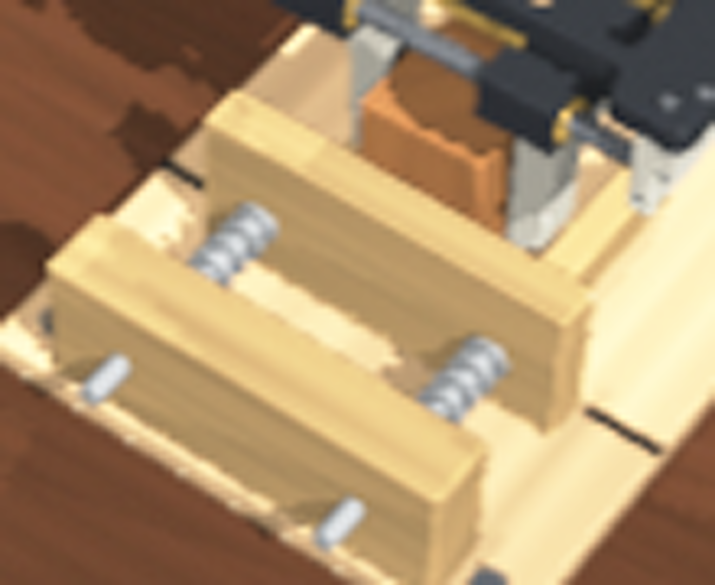

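Crop: the fence's front bottom corner at (582,400) meets the black line starting at (588,410), within about 1 px. The fence displacement is about 16.2 mm. I add 0.5 mm and hold for over 3 s.

```bash
python3 -m handwheel '[[[-0.05,0,0],[0,0,0]],[[0,0,0],[0,0,0]],[[0,0,0],[0,0,0]],[[0,0,0],[0,0,0]],[[0,0,0],[0,0,0]],[[0,0,0],[0,0,0]],[[0,0,0],[0,0,0]],[[0,0,0],[0,0,0]],[[0,0,0],[0,0,0]],[[0,0,0],[0,0,0]],[[0,0,0],[0,0,0]],[[0,0,0],[0,0,0]]]'; python3 - <<'E'
from h import *
s=[];r=[];b=[]
for i in range(5):
    c=viewer.capture('scene'); P=cloud(c); s.append(monitor.get_state()['force'])
    d=viewer.outline_of('fence_face',c)[0]
    X=P[d['region']&(c['range_z']>0)]; Y=X[(X[:,2]>67)&(X[:,2]<78)][:,:2].astype(np.float32); r.append(cv2.minAreaRect(Y)[0][0])
print(np.round(np.mean(s,0),1),np.round(r,1),monitor.get_state()['ee_pos'])
w=viewer.capture('wrist')
for t in ('bracket','bracket_back'):
  print([(t,round(d['p'],2),np.round(d['point'])) for d in viewer.mark_of(t,w)[:4]])
E
```

```text
time: 20.2
ee_pos: [571.3, 88.6, 41.9]
tool_rot: [-0.059, -3.138, -0.0]
force: [-12.7, 0.8, 5.5]
finger_gap: 45.8
grasp_force: 39.9
[-12.7   1.    5.5] [608.7 608.9 609.  607.8 608.4] [571.32978781  88.63781456  41.90727536]
[('bracket', 0.9, array([ 626., -121.,    2.])), ('bracket', 0.72, array([568.,  89.,  13.])), ('bracket', 0.53, array([737., -90.,   1.]))]
[]
```

```bash
Z='' ; python3 -m handwheel '[[[0,0,0],[0,0,0]],[[0,0,0],[0,0,0]],[[0,0,0],[0,0,0]],[[0,0,0],[0,0,0]],[[0,0,0],[0,0,0]],[[0,0,0],[0,0,0]],[[0,0,0],[0,0,0]],[[0,0,0],[0,0,0]],[[0,0,0],[0,0,0]],[[0,0,0],[0,0,0]],[[0,0,0],[0,0,0]],[[0,0,0],[0,0,0]]]' >/dev/null; python3 -m handwheel '[[[0,0,0],[0,0,0]],[[0,0,0],[0,0,0]],[[0,0,0],[0,0,0]],[[0,0,0],[0,0,0]],[[0,0,0],[0,0,0]],[[0,0,0],[0,0,0]],[[0,0,0],[0,0,0]],[[0,0,0],[0,0,0]],[[0,0,0],[0,0,0]],[[0,0,0],[0,0,0]],[[0,0,0],[0,0,0]],[[0,0,0],[0,0,0]]]' >/dev/null; python3 -m handwheel '[[[0,0,0],[0,0,0]],[[0,0,0],[0,0,0]],[[0,0,0],[0,0,0]],[[0,0,0],[0,0,0]],[[0,0,0],[0,0,0]],[[0,0,0],[0,0,0]],[[0,0,0],[0,0,0]],[[0,0,0],[0,0,0]],[[0,0,0],[0,0,0]],[[0,0,0],[0,0,0]],[[0,0,0],[0,0,0]],[[0,0,0],[0,0,0]]]'; python3 -c "
from plant import job
print(job.hand_in())"
```

```text
time: 24.45
ee_pos: [571.3, 88.7, 41.9]
tool_rot: [-0.059, -3.138, -0.0]
force: [-13.2, 1.9, 5.0]
finger_gap: 45.8
grasp_force: 39.9
the job is handed in; nothing more can be done
None
```

The teak bracket stands on the jig's board between the cheeks, pressed against the fence: about 16.4 mm of travel by camera, or about 10 N of spring force (wrist reading about 13 N, part of it probably board friction). I held it for over 3 s and handed the job in at about 24.5 s, still gripping and pressing; no verdict was shown.

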